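# Gauge the crock's vent slot and put the kit away in the drawer

### The job

Pull the chest's drawer open. Pick up the flat steel vent gauge by its upright handle, slide its blade level into the vent slot in the crock's collar just as far as the dark line (40 mm from the tip), hold it there for a good second and draw it out again. Then put the gauge flat on the drawer's floor along with all the white pressing weights, each standing upright on the floor beside it, and push the drawer fully shut, leaving the pepper grinder, salt cellar and measuring spoons as they are.

Things in the scene. Friction and masses are not known exactly. Their poses are not given: they have to be found in the camera images.
- gauge: flat vent gauge on the tray: steel blade 140 x 36 x 4 mm, upright dark wooden handle block 50 (along the blade) x 18 x 54 mm on its rear part, top 58 mm above the underside. Origin on the underside below the handle's centre; x along the blade to its tip (blade from x = -30 to +110 mm), z up. A dark line crosses the blade 40 mm behind the tip
- gauge_tip (a point): middle of the gauge blade's front edge, at half its thickness; axes as gauge
- crock: fixed brown earthenware crock with a white knobbed lid, 170 mm across, 205 mm high with its knob; the lid is fixed. Origin at the centre of its underside, z up; its -x side carries the vent slot, so the gauge goes in along +x
- slot (a point): centre of the mouth of the crock's horizontal vent slot, on the crock's outer surface (85 mm from its axis, 107 mm above its underside); slot 48 mm wide, 14 mm high, open into the hollow collar behind (wall 15 mm); a white glazed sill juts out 14 mm below it; axes as crock: x goes straight into the slot, z up
- drawer (a joint): how far the drawer is open, m: 0 fully shut, 0.16 fully open
- drawer_handle (a point): middle of the drawer's steel bar handle (bar 10 mm thick, 110 mm long along y, 62 mm above the table, 40 mm in front of the drawer's front face); moves with the drawer; axes as chest. Can be pinched from above
- drawer_in (a point): on the drawer's inner floor, at the middle of the foot of the front panel; moves with the drawer; axes as chest: x from the front panel to the back. Inside x = 0 to 204 mm, y = -150 to +150 mm; side walls 50 mm, front panel 69 mm above the inner floor; 71 mm from inner floor to the underside of the chest's top. Uncovered from x = 0 to the drawer's opening
- chest: fixed wooden chest with one drawer, 240 (x) x 340 (y) x 95 mm high. Origin at the centre of its underside; -x is its front, where the drawer comes out
- weight1: a plain white ceramic pressing weight: disc 60 mm across and 25 mm high with an upright round knob on top, 22 mm across, knob top 53 mm above the underside. Origin at the centre of the underside, z up. 2 to 4 of these weights are present (None if absent)
- weight2: a plain white ceramic pressing weight: disc 60 mm across and 25 mm high with an upright round knob on top, 22 mm across, knob top 53 mm above the underside. Origin at the centre of the underside, z up. 2 to 4 of these weights are present (None if absent)
- weight3: a plain white ceramic pressing weight: disc 60 mm across and 25 mm high with an upright round knob on top, 22 mm across, knob top 53 mm above the underside. Origin at the centre of the underside, z up. 2 to 4 of these weights are present (None if absent)
- weight4: a plain white ceramic pressing weight: disc 60 mm across and 25 mm high with an upright round knob on top, 22 mm across, knob top 53 mm above the underside. Origin at the centre of the underside, z up. 2 to 4 of these weights are present (None if absent)
- grinder: bystander: green push-button pepper grinder, 48 mm across, 132 mm high; origin at the centre of its underside
- cellar: bystander: glass salt cellar with a wooden lid, 66 mm across, 48 mm high; origin at the centre of its underside
- spoons: bystander: steel measuring spoons fanned out flat on a ring, reaching 130 mm from the ring along +x, 12 mm high; origin at the ring
Mind the look-alikes: they are no part of the job. What is shaped like the weight3 but orange or red is not meant.

How it is judged:
By the outcome, as a careful person would: the job done as asked, in the order asked, and still so for the second after the job is handed in, with the robot touching nothing.
Of weight1, weight2, weight3, weight4 only 2 to 4 are there at a start; the rules pass over those that are not, and their reading is None.
At some moment in a run one of weight1, weight2, weight3, weight4 may be knocked a few centimetres aside while the robot is not near it.
It also fails if it takes over 210 s, if anything falls off the work surface, if the arm or the gripper's body presses on something with over 40 N, if the wrist force passes 120 N, or if a joint passes its speed limit or range.

### The arm

A 7-joint arm with a two-finger parallel gripper is mounted at the origin on the work surface. World frame = base frame: x ahead of the robot, y to its left, z up, the work surface at z = 0. Lengths are in m, angles in rad, forces in N, time in s.
With the tool pointing down it reaches from about 0.425 to 0.925 m from the base axis. Payload 6.8 kg.
Tool frame: the origin (TCP) lies on the front face of the gripper's body, between the roots of the fingers; the fingertips stand 73 mm ahead of it and the grasp point (between the pads) lies 54 mm ahead of it (env.nose_length is the distance from the TCP to the fingertips, in m); z points along the fingers, y is the direction in which the jaws open and shut (so a half turn about z gives the same grasp; the last joint's range is limited). The gripper opens to 85 mm and grips with 20 to 120 N. Pads are 22 mm wide; open, the fingers measure 114 mm over their backs; the gripper's body (76 mm by 85 mm) begins 54 mm behind the grasp point. The pads swing forward as they close: fully open they stand 13 mm farther back than shut.
Start: joints at [-1.211, 0.477, 0.022, 1.555, -0.011, 1.109, -0.083], TCP at [0.304, 0.602, 0.304] pointing down, gripper open.
Joint ranges: [-2.96, 2.96], [-0.34, 2.1], [-1.41, 1.46], [0.24, 2.44], [-1.37, 4.51], [0.17, 1.92], [-2.96, 2.96]. Speed limits (rad/s): [2.39, 2.39, 3.14, 3.14, 3.14, 3.14, 3.14].

### API

Orientations are given as a unit quaternion [w, x, y, z].
In Python, from cell import env, kin, camera, calibration, job gives the robot as it stands. The module is installed in compiled form; this text tells all that it offers. Calls block until the motion is done:
- env.reach(position, orientation): joint-space move of the TCP to a pose.
- env.movel(position, velocity=0.15, rot=None, stop_force=None): straight line of the TCP; rot=None keeps the orientation; velocity is the mean speed in m/s. With stop_force (N) it stops when the force on the tool has changed by that much, and returns True; else False.
- env.goto_joints(angles): joint-space move.
- env.grip(opening, f_grip=None): finger opening in m; f_grip is the grip in N (None keeps the last); returns when the fingers have stopped.
- env.dwell(seconds).
- kin.inverse_kinematics(position, orientation): joint angles nearest the present ones, or None.
- env.get_state(): the state.
- camera(name): name is "scene" or "top"; returns (picture, depth): 420x560x3 uint8, blue, green, red; 420x560 float32, m along the optical axis (not along the pixel's ray), 0 where there is no reading.
- calibration(name): a dict with "fx", "fy", "cx", "cy" (pixels), "rvec" (rotation vector, rad) and "tvec" (3), from world to camera coordinates, as OpenCV has them. Camera axes: x right, y down, z forward; pixel columns grow to the right and rows downward; lengths in m; the calibration is good to about 2 mm. A picture is of the moment at which its call begins. calibration takes no time and is no camera call.
A pose or a line that the arm cannot do raises env.PlanningError and nothing moves.
- job.job_done(): hands the job in, once; it reports no verdict.
The state is a dict: "time": time; "qpos": joint angles; "joint_velocities": joint speeds; "joint_torque": joint torques, N m; "tcp_pos": TCP position; "orientation": TCP orientation; "force": force on the tool from outside, world axes, zero at the start; "torque": the same for the moment, N m; "opening": finger opening in m.
Only numpy, scipy, OpenCV 4.12 (cv2) and the standard library are available. Lean on these libraries where they do the work, as an engineer would, in place of code of your own. Each camera call takes 0.05 s, during which the arm holds its last target.

## Working session

There is one attempt and no reset: what is moved stays moved. The work goes in short steps, each a Python script; the robot and the scene stay as the last script left them, time stands still between calls to the robot, and variables do not carry over. Pictures are saved under pics/ and viewed, and the job is handed in when it is done.

```bash
mkdir -p pics; ls; cat > h.py <<'E'
import numpy as np, cv2
from cell import env, kin, camera, calibration, job
def cal(n):
    c=calibration(n); K=np.array([[c['fx'],0,c['cx']],[0,c['fy'],c['cy']],[0,0,1.]])
    R=cv2.Rodrigues(np.array(c['rvec'],float))[0]; t=np.array(c['tvec'],float).ravel()
    return K,R,t
def ray(n,u,v,z):
    K,R,t=cal(n); d=R.T@np.linalg.inv(K)@np.array([u,v,1.]); o=-R.T@t
    return o+d*(z-o[2])/d[2]
def cloud(n,depth):
    K,R,t=cal(n); v,u=np.mgrid[0:depth.shape[0],0:depth.shape[1]]
    p=np.stack([(u-K[0,2])/K[0,0]*depth,(v-K[1,2])/K[1,1]*depth,depth],-1)
    return (p-t)@R
def proj(n,p):
    K,R,t=cal(n); q=K@(R@np.asarray(p,float)+t); return q[:2]/q[2]
E
python3 - <<'E'
from h import *
for n in("scene","top"):
    im,d=camera(n); cv2.imwrite(f"pics/{n}0.png",im); np.savez(f"{n}0.npz",im=im,d=d)
    K,R,t=cal(n); print(n,K.round(1).tolist(),(-R.T@t).round(3),R.round(2).tolist())
s=env.get_state();print(s['time'],s['tcp_pos'],s['orientation'],s['opening'],env.nose_length)
E
```

```text
pics
scene [[393.7, 0.0, 277.3], [0.0, 393.7, 213.5], [0.0, 0.0, 1.0]] [1.17  0.006 1.034] [[-0.13, 0.99, 0.01], [0.82, 0.12, -0.56], [-0.56, -0.06, -0.83]]
top [[481.5, 0.0, 281.3], [0.0, 481.5, 214.5], [0.0, 0.0, 1.0]] [ 0.305 -0.061  1.189] [[0.04, -1.0, -0.01], [-0.98, -0.04, -0.21], [0.21, 0.01, -0.98]]
0.1 [0.30418769 0.60211355 0.30301784] [-1.22934768e-04  2.31741229e-01  9.72777116e-01 -8.18851329e-04] 0.08505611805824012 0.0726
```

View pics/scene0.png

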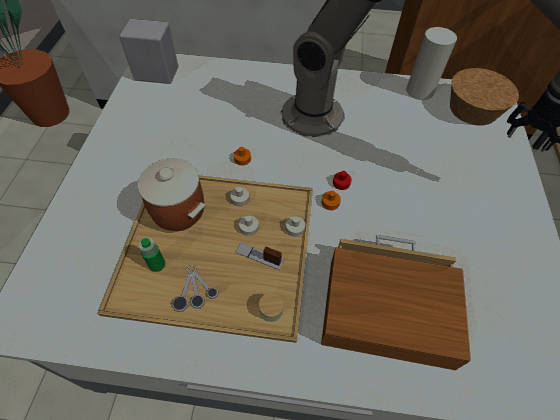

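View pics/top0.png

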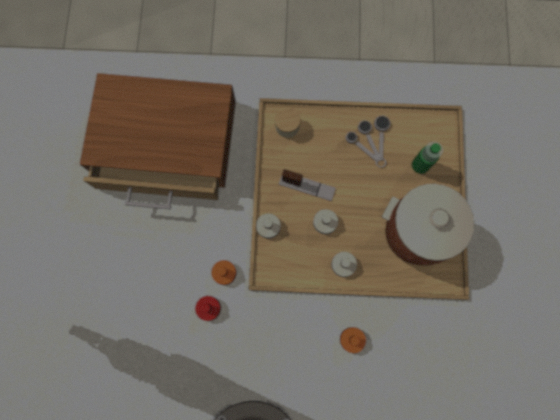

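The pictures show three white weights: top view about (268,227), (325,221), (345,264); scene view about (295,226), (249,224), (239,195). The gauge is at top (307,185), the crock's sill at top (391,209), and the drawer, slightly ajar, has its bar at top (150,203). Now I'll zoom in and measure.

```bash
python3 - <<'E'
from h import *
a=np.load('scene0.npz');b=np.load('top0.npz')
c=a['im'][140:340,100:320];cv2.imwrite('pics/zs.png',cv2.resize(c,None,fx=3,fy=3,interpolation=cv2.INTER_CUBIC))
c=b['im'][90:300,240:480];cv2.imwrite('pics/zt.png',cv2.resize(np.clip(c*1.5,0,255).astype(np.uint8),None,fx=2.8,fy=2.8,interpolation=cv2.INTER_CUBIC))
for n,f in(('scene',a),('top',b)):
    P=cloud(n,f['d'])
    hsv=cv2.cvtColor(f['im'],cv2.COLOR_BGR2HSV)
    m=((hsv[...,1]<55)&(hsv[...,2]>95)&(P[...,2]>0.02)&(P[...,2]<0.09)&(P[...,0]>0.35)&(np.abs(P[...,1])<0.6)).astype(np.uint8)
    k,l,st,ce=cv2.connectedComponentsWithStats(m)
    for i in range(1,k):
        if st[i,4]>40:
            q=P[l==i]; zz=q[:,2]; print(n,st[i],ce[i].round(1),np.percentile(zz,[5,50,98]).round(3),q.mean(0).round(3))
    # tray, table z
for n,f,u,v in(('top',b,300,240),('top',b,150,250),('top',b,160,120),('top',b,150,202),('scene',a,397,238),('scene',a,397,310),('scene',a,200,250)):
    print(n,u,v,cloud(n,f['d'])[v,u].round(4))
E
```

```text
scene [230 187  19  18 183] [240.5 195.2] [0.028 0.033 0.063] [ 0.448 -0.193  0.037]
scene [239 216  20  18 233] [248.9 223.9] [0.029 0.034 0.064] [ 0.55  -0.148  0.038]
scene [286 216  19  19 232] [295.6 224.7] [0.029 0.033 0.062] [ 0.533 -0.009  0.037]
scene [377 235  39  16 133] [396.1 239.9] [0.063 0.066 0.07 ] [0.562 0.28  0.066]
top [125 192  47  18 217] [147.9 204. ] [0.061 0.066 0.071] [0.559 0.277 0.066]
top [314 210  24  23 417] [325.  220.7] [0.03  0.034 0.063] [ 0.542 -0.151  0.038]
top [256 214  24  23 408] [267.3 224.9] [0.03  0.034 0.064] [ 0.525 -0.011  0.037]
top [332 252  25  25 432] [343.  263.3] [0.03  0.034 0.064] [ 0.439 -0.197  0.038]
top 300 240 [ 0.4959 -0.0929  0.0095]
top 150 250 [0.4562 0.2787 0.0012]
top 160 120 [0.7621 0.2595 0.0954]
top 150 202 [ 5.790e-01  2.915e-01 -3.000e-04]
scene 397 238 [0.5567 0.2829 0.0678]
scene 397 310 [0.7832 0.2678 0.0931]
scene 200 250 [ 0.6423 -0.2799  0.0084]
```

```bash
python3 - <<'E'
from h import *
a=np.load('scene0.npz')
c=a['im'][225:375,310:480];cv2.imwrite('pics/zc.png',cv2.resize(c,None,fx=4,fy=4,interpolation=cv2.INTER_CUBIC))
E
```

```text
(no output)
```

View pics/zs.png

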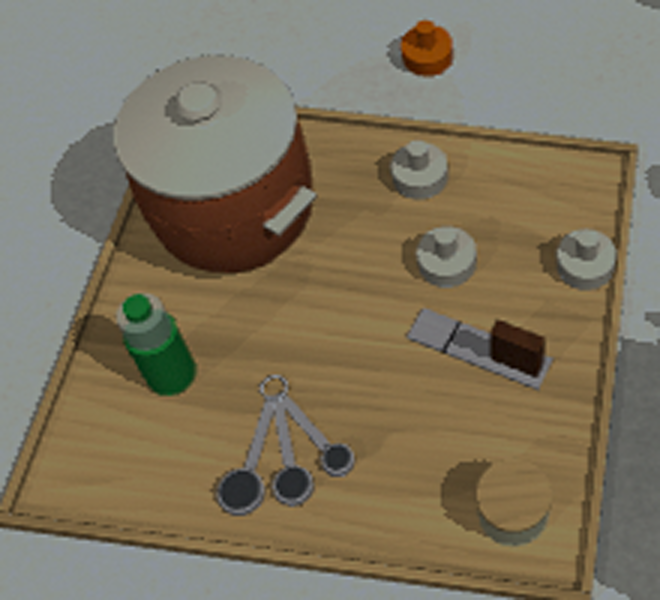

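View pics/zt.png

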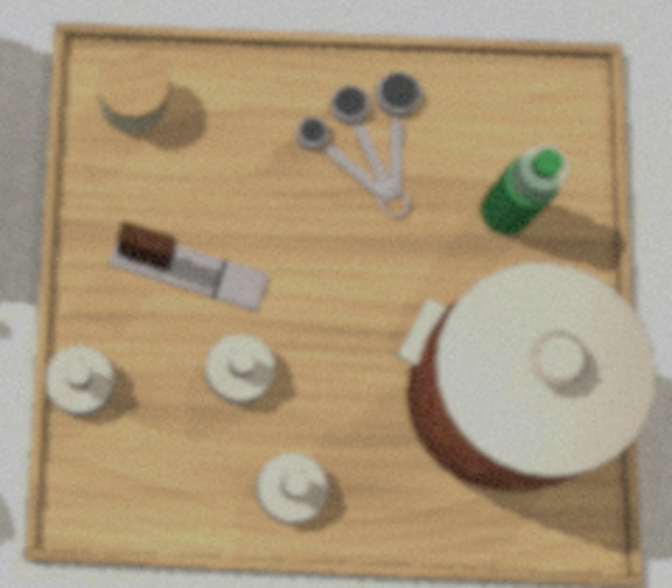

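View pics/zc.png

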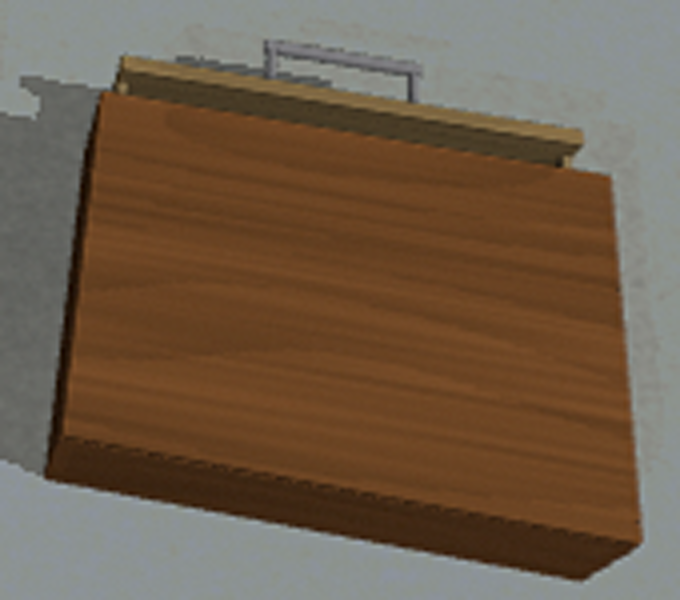

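```bash
cat > meas.py <<'E'
from h import *
def comps(m,amin):
    k,l,st,ce=cv2.connectedComponentsWithStats(m.astype(np.uint8))
    return [(l==i) for i in range(1,k) if st[i,4]>amin]
def circ(xy):
    A=np.c_[2*xy,np.ones(len(xy))]; s=np.linalg.lstsq(A,(xy**2).sum(1),rcond=None)[0]
    return s[:2],np.sqrt(s[2]+s[:2]@s[:2])
def onplane(n,mask,z):
    v,u=np.nonzero(mask); return np.array([ray(n,a,b,z) for a,b in zip(u,v)])
def measure(F):
    out={}
    for n in F:
        im,d=F[n]; P=cloud(n,d); hsv=cv2.cvtColor(im,cv2.COLOR_BGR2HSV); H,S,V=[hsv[...,i].astype(int) for i in range(3)]
        X,Y,Z=P[...,0],P[...,1],P[...,2]; D=d>0
        ws=D&(S<55)&(V>90)&(Z>0.02)&(Z<0.09)&(X>0.35)&(abs(Y)<0.6)
        for m in comps(ws,100):
            zd=Z[m]; 
            if P[m][:,:2].std(0).max()>0.025: continue
            top=m&(abs(Z-0.034)<0.004); q=P[top]; hull=cv2.convexHull((q[:,:2]*1e3).astype(np.float32))[:,0]/1e3
            c,r=circ(hull); kn=P[m&(Z>0.055)]
            print(n,'W disc',c.round(4),'r',r.round(4),'z',np.median(q[:,2]).round(4),'knob',kn.mean(0).round(4),np.percentile(kn[:,2],90).round(4),len(kn))
        # handle
        m=D&(Z>0.055)&(Z<0.075)&(V<90)&(abs(Y)<0.25)&(X>0.5)&(X<0.75)&((H<15)|(H>170))&(S>80)
        for c in comps(m,15):
            q=P[c]; r=cv2.minAreaRect((q[:,:2]*1e3).astype(np.float32)); print(n,'handle',q.mean(0).round(4),'rect',np.round(r[0],1),np.round(r[1],1),r[2],len(q))
        m=D&(Z>0.006)&(Z<0.018)&(S<60)&(abs(Y)<0.2)&(X>0.5)&(X<0.7)
        for c in comps(m,60):
            q=P[c]; r=cv2.minAreaRect((q[:,:2]*1e3).astype(np.float32)); print(n,'blade',q.mean(0).round(4),'rect',np.round(r[0],1),np.round(r[1],1),r[2],len(q)); print(cv2.boxPoints(r).round(0).tolist())
        m=D&(Z>0.085)&(Z<0.103)&(Y>0)&(X>0.5)
        for c in comps(m,800):
            q=P[c]; r=cv2.minAreaRect((q[:,:2]*1e3).astype(np.float32)); print(n,'chest',np.median(q[:,2]).round(4),'rect',np.round(r[0],1),np.round(r[1],1),r[2])
        m=D&(abs(Y-0.28)<0.08)&(X>0.3)&(X<0.62)&(Z>0.05)&(Z<0.085)&(S<60)
        for c in comps(m,30):
            q=P[c]; r=cv2.minAreaRect((q[:,:2]*1e3).astype(np.float32)); print(n,'bar',q.mean(0).round(4),np.round(r[0],1),np.round(r[1],1),r[2])
        m=D&(X>0.45)&(X<0.66)&(Y>0.1)&(Y<0.45)&(Z>0.066)&(Z<0.09)&(S>60)
        for c in comps(m,50):
            q=P[c]; r=cv2.minAreaRect((q[:,:2]*1e3).astype(np.float32)); print(n,'front',np.percentile(q[:,2],[10,50,90]).round(4),np.round(r[0],1),np.round(r[1],1),r[2])
        m=D&(Z>0.15)&(Y<-0.1)&(X>0.35)&(X<0.7)
        for c in comps(m,500):
            q=P[c];zz=q[:,2]; print(n,'lid z pct',np.percentile(zz,[5,25,50,75,95,99]).round(4)); 
            kn=q[zz>0.195]; print(' knob',kn.mean(0).round(4),len(kn))
            hull=cv2.convexHull((q[:,:2]*1e3).astype(np.float32))[:,0]/1e3; print(' hull circ',circ(hull))
        m=D&(Z>0.08)&(Z<0.13)&(Y<-0.2)&(X>0.35)&(X<0.7)&(S<70)&(V>110)
        for c in comps(m,15):
            q=P[c]; r=cv2.minAreaRect((q[:,:2]*1e3).astype(np.float32)); print(n,'sill',q.mean(0).round(4),np.percentile(q[:,2],[10,50,90]).round(4),np.round(r[0],1),np.round(r[1],1),r[2],len(q)); print(cv2.boxPoints(r).round(0).tolist())
E
python3 - <<'E'
from meas import *
F={n:(np.load(n+'0.npz')['im'],np.load(n+'0.npz')['d']) for n in('scene','top')}
measure(F)
E
```

```text
scene W disc [ 0.4432 -0.1972] r 0.0282 z 0.0332 knob [ 0.4423 -0.1978  0.0602] 0.0629 30
scene W disc [ 0.5456 -0.1507] r 0.029 z 0.0332 knob [ 0.5468 -0.1503  0.0608] 0.0638 39
scene W disc [ 0.529  -0.0102] r 0.0291 z 0.0331 knob [ 0.5291 -0.01    0.0601] 0.0619 37
scene handle [ 0.6512 -0.0645  0.0644] rect [650.1 -64.5] [49.4 17.7] 73.56016540527344 122
scene blade [ 0.6371 -0.1159  0.012 ] rect [ 637.2 -103.9] [141.3  38.4] 74.47598266601562 395
[[600.0, -167.0], [637.0, -177.0], [675.0, -41.0], [638.0, -31.0]]
scene chest 0.0953 rect [754.7 269.2] [340.9 242.9] 87.08463287353516
scene bar [0.5633 0.2795 0.0655] [568.9 278.6] [110.5  35.8] 87.1565170288086
scene front [0.07  0.083 0.087] [603.8 276.4] [315.5  22.3] 88.49758911132812
scene lid z pct [0.1561 0.1757 0.1803 0.1845 0.2073 0.2131]
 knob [ 0.5298 -0.372   0.2098] 158
 hull circ (array([ 0.52566424, -0.3740369 ]), np.float64(0.08372146734292057))
scene sill [ 0.5666 -0.2938  0.1069] [0.1047 0.107  0.1092] [ 565.8 -293.8] [17.7 53.6] 59.38417434692383 88
[[538.0, -288.0], [584.0, -315.0], [593.0, -300.0], [547.0, -273.0
[... 653 characters left out ...]
24] rect [ 635.5 -105. ] [140.2  37.1] 74.4653549194336 566
[[599.0, -168.0], [635.0, -178.0], [672.0, -42.0], [636.0, -33.0]]
top chest 0.0949 rect [754.1 267. ] [341.8 242.6] 86.8962173461914
top bar [0.5643 0.2764 0.0654] [574.1 277.7] [113.2  45.3] 87.21514892578125
top front [0.0709 0.084  0.0873] [611.2 274. ] [314.6  38.7] 88.69345092773438
top lid z pct [0.1729 0.1778 0.1818 0.1858 0.2094 0.2142]
 knob [ 0.522  -0.3744  0.2111] 321
 hull circ (array([ 0.52309924, -0.3757861 ]), np.float64(0.08349930172288077))
top sill [ 0.5644 -0.2942  0.1077] [0.1047 0.1077 0.1102] [ 563.6 -294.4] [15.6 55.9] 64.12713623046875 150
[[535.0, -289.0], [585.0, -314.0], [592.0, -300.0], [542.0, -275.0]]
```

```bash
cat > mv.py <<'E'
from meas import *
from scipy.spatial.transform import Rotation as Ro
def quat(phi):
    z=np.array([0,0,-1.]);y=np.array([np.cos(phi),np.sin(phi),0]);x=np.cross(y,z)
    q=Ro.from_matrix(np.c_[x,y,z]).as_quat(); return [q[3],q[0],q[1],q[2]]
def best(p,phi):
    q0=np.array(env.get_state()['qpos']);c=[]
    for f in(phi,phi+np.pi):
        j=kin.inverse_kinematics(list(p),quat(f))
        if j is not None: c.append((np.abs(np.array(j)-q0).max()+ (5 if abs(j[6])>2.7 else 0),f,j))
    c.sort(key=lambda a:a[0]); return c[0][1],c[0][2]
def look(tag):
    F={n:camera(n) for n in('scene','top')}
    for n in F: cv2.imwrite(f'pics/{n}_{tag}.png',F[n][0]); np.savez(f'{n}_{tag}.npz',im=F[n][0],d=F[n][1])
    return F
def st():
    s=env.get_state(); print('t',round(s['time'],1),'tcp',np.round(s['tcp_pos'],4),'F',np.round(s['force'],1),'op',round(s['opening'],4)); return s
CH=np.array([0.7544,0.268]);CY=np.deg2rad(-3.0);cx=np.array([np.cos(CY),np.sin(CY)]);cy=np.array([-np.sin(CY),np.cos(CY)])
G=0.054
E
python3 - <<'E'
from mv import *
for xp in(-0.1977,-0.32):
    p=CH+cx*xp; print(p)
    for z in(0.25,0.062+G):
        print(best([*p,z],CY)) 
p=CH+cx*-0.1977
f,j=best([*p,0.25],CY)
env.goto_joints(j); env.grip(0.034)
env.movel([*p,0.062+G],0.12,stop_force=15); st()
env.grip(0.0,60); st(); look('1')
E
```

```text
[0.55697094 0.27834682]
(np.float64(-0.05235987755982989), array([-0.82636169,  0.46128432,  0.35359957,  1.75816191, -0.18985712,
        0.9556772 , -0.44905002]))
(np.float64(-0.05235987755982989), array([-0.76681679,  0.6325251 ,  0.277534  ,  1.83456868, -0.2514985 ,
        0.70874362, -0.4006816 ]))
[0.43483855 0.28474751]
(np.float64(-0.05235987755982989), array([-0.98447156,  0.29323976,  0.34198747,  1.99755211, -0.1270733 ,
        0.87089343, -0.62628306]))
(np.float64(-0.05235987755982989), array([-0.9144775 ,  0.50615269,  0.26918877,  2.08114333, -0.23654667,
        0.58259816, -0.53143077]))
t 3.5 tcp [0.5575 0.2786 0.1168] F [-0.2 -0.4  0.9] op 0.034
t 3.8 tcp [0.5574 0.2786 0.1168] F [-0.8 -0.7  5.5] op 0.0079
```

```bash
python3 - <<'E'
from mv import *
s=st(); p=np.array(s['tcp_pos']); p0=p.copy()
p[:2]-=cx*0.145
try:
    r=env.movel(list(p),0.08,stop_force=25); print(r)
except env.PlanningError as e: print(e)
s=st(); print(np.linalg.norm(np.array(s['tcp_pos'])-p0))
E
```

```text
t 3.9 tcp [0.5575 0.2785 0.1169] F [-1.  -0.2  5.9] op 0.0078
True
t 5.4 tcp [0.4231 0.2855 0.1168] F [ 0.9 -0.1  0.1] op 0.0075
0.1345490435803486
```

```bash
python3 - <<'E'
from mv import *
env.grip(0.036)
s=st();p=np.array(s['tcp_pos']);p[2]=0.33;env.movel(list(p),0.25)
f,j=best([0.45,0.42,0.33],0.2)
env.goto_joints(j); st()
measure(look('2'))
b=cv2.imread('pics/top_2.png')[60:260,60:260];a=cv2.imread('pics/scene_2.png')[170:370,310:510]
cv2.imwrite('pics/z2.png',cv2.resize(np.hstack([a,b]),None,fx=2,fy=2,interpolation=cv2.INTER_CUBIC))
E
```

```text
t 5.8 tcp [0.4239 0.2858 0.1172] F [0.1 0.8 0.8] op 0.0361
t 7.4 tcp [0.4497 0.4199 0.3279] F [ 0.5 -0.2 -0.2] op 0.0365
scene W disc [ 0.4431 -0.1978] r 0.0283 z 0.033 knob [ 0.4428 -0.1974  0.0605] 0.0635 31
scene W disc [ 0.5453 -0.1508] r 0.029 z 0.0331 knob [ 0.5462 -0.1505  0.0609] 0.0633 37
scene W disc [ 0.5284 -0.0105] r 0.0291 z 0.0333 knob [ 0.5292 -0.0102  0.0604] 0.0629 36
scene handle [ 0.6515 -0.0638  0.0647] rect [650.  -64.1] [49.6 18.4] 72.59477996826172 122
scene blade [ 0.6372 -0.1157  0.0119] rect [ 637.  -103.4] [141.5  38.4] 74.61772155761719 399
[[600.0, -167.0], [637.0, -177.0], [674.0, -40.0], [637.0, -30.0]]
scene chest 0.0953 rect [755.4 269.3] [341.1 242.2] 87.05927276611328
scene bar [0.4286 0.2848 0.0658] [434.9 281.5] [ 41.6 119.3] 4.128871440887451
scene front [0.0687 0.0819 0.0863] [491.7 281.2] [314.   61.8] 86.37749481201172
scene lid z pct [0.1562 0.176  0.1803 0.1845 0.2067 0.2135]
 knob [ 0.53   -0.3719  0.2103] 157
 hull circ (array([ 0.52594223, -0.37402479]), np.float64(0.08359736182129533))
scene sill [ 0.5667 -0.2937  0.1073] [0.1049 0.1073 0.1096] [ 566.1 -293.5] [17.7 55.4] 62.07326889038086 90
[[538.0, -288.0], [586.0, -314.0], [595.0, -299.0], [546.0, -273.0]]
scene sill [ 0.693  -0.3803  0.1273] [0.1261 0.1273 0.129 ] [ 692.9 -380.2] [22.3  6.9] 49.111900329589844 18
[[683.0, -386.0], [688.0, -391.0], [703.0, -374.0], [698.0, -370.0]]
top W disc [ 0.5424 -0.153 ] r 0.029 z 0.0336 knob [ 0.5425 -0.1529  0.0613] 0.065 64
top W disc [ 0.5257 -0.0122] r 0.029 z 0.0338 knob [ 0.5257 -0.0132  0.061 ] 0.0642 64Traceback (most recent call last):
  File "<stdin>", line 6, in <module>
  File "meas.py", line 19, in measure
    top=m&(abs(Z-0.034)<0.004); q=P[top]; hull=cv2.convexHull((q[:,:2]*1e3).astype(np.float32))[:,0]/1e3
                                               ~~~~~~~~~~~~~~~~~~~~~~~~~~~~~~~~~~~~~~~~~~~~~~~~^^^^^
TypeError: 'NoneType' object is not subscriptable
```

```bash
sed -i 's/q=P\[top\]; hull/q=P[top]\n            if len(q)<30: continue\n            hull/' meas.py; python3 - <<'E'
from meas import *
F={n:(np.load(n+'_2.npz')['im'],np.load(n+'_2.npz')['d']) for n in('scene','top')}
measure({'top':F['top']})
for n in F:
    P=cloud(n,F[n][1])
    m=(abs(P[...,0]-0.55)<0.05)&(abs(P[...,1]-0.28)<0.1); print(n,'floor',np.median(P[m][:,2]))
b=cv2.imread('pics/top_2.png')[60:260,60:260];a=cv2.imread('pics/scene_2.png')[170:370,310:510]
cv2.imwrite('pics/z2.png',cv2.resize(np.hstack([a,b]),None,fx=2,fy=2,interpolation=cv2.INTER_CUBIC))
E
```

```text
top W disc [ 0.5424 -0.153 ] r 0.029 z 0.0336 knob [ 0.5425 -0.1529  0.0613] 0.065 64
top W disc [ 0.5257 -0.0122] r 0.029 z 0.0338 knob [ 0.5257 -0.0132  0.061 ] 0.0642 64
top W disc [ 0.4394 -0.1998] r 0.029 z 0.0337 knob [ 0.4393 -0.2     0.0614] 0.0645 68
top handle [0.6493 0.1026 0.0655] rect [654.8 103.1] [ 4.  60.5] 86.17616271972656 34
top handle [ 0.6443 -0.0661  0.0656] rect [645.6 -66.3] [48.  17.5] 73.50926208496094 143
top blade [ 0.6291 -0.1187  0.0124] rect [ 635.3 -105.1] [140.2  36.8] 74.80904388427734 570
[[599.0, -168.0], [635.0, -178.0], [671.0, -42.0], [636.0, -33.0]]
top chest 0.0949 rect [754.1 267.9] [343.6 242.7] 86.82035064697266
top bar [0.43   0.2838 0.0657] [439.6 285. ] [113.   44.9] 86.32633209228516
top front [0.0739 0.0845 0.0872] [476.2 280.6] [314.5  30. ] 86.61638641357422
top lid z pct [0.1732 0.1777 0.1819 0.1858 0.2091 0.2143]
 knob [ 0.522  -0.3744  0.2112] 320
 hull circ (array([ 0.52290588, -0.37593929]), np.float64(0.08345122580123135))
top sill [ 0.5637 -0.294   0.1075] [0.1048 0.1075 0.1102] [ 564.7 -294.8] [15.6 56.5] 63.67051696777344 156
[[536.0, -289.0], [587.0, -314.0], [593.0, -300.0], [543.0, -275.0]]
scene floor 0.016308470398250438
top floor 0.016160922006988016
```

View pics/z2.png

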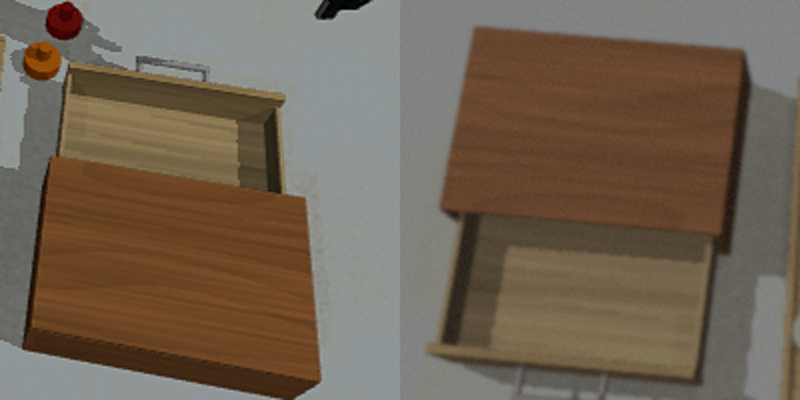

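```bash
cat >> mv.py <<'E'
GP=np.array([0.647,-0.0655]);GY=np.deg2rad(-105.4)
SL=np.array([0.5630,-0.2992]);SY=np.deg2rad(-117.);sd=np.array([np.cos(SY),np.sin(SY)]); SZ=0.115
E
python3 - <<'E'
from mv import *
q0=env.get_state()['qpos']
f,j=best([*GP,0.25],GY+np.pi/2); print(f,j)
env.goto_joints(j); env.grip(0.05)
env.movel([*GP,0.008+0.034+G],0.12,stop_force=12); st()
env.grip(0.0,90); s=st()
env.movel([*GP,0.008+0.034+G+0.06],0.1); st()
env.movel([*GP,0.25],0.15)
q=s['orientation']
f=f+(SY-GY)
p=SL-sd*(0.11+0.045)
print(f,kin.inverse_kinematics([*p,0.26],quat(f)))
env.reach([*p,0.25],quat(f)); env.movel([*p,SZ-0.002+0.034+G],0.1); st()
look('3')
b=cv2.imread('pics/top_3.png')[110:290,280:480];a=cv2.imread('pics/scene_3.png')[130:310,120:320]
cv2.imwrite('pics/z3.png',cv2.resize(np.hstack([a,b]),None,fx=2,fy=2,interpolation=cv2.INTER_CUBIC))
E
```

```text
-0.2687807048071269 [-0.46014216  0.56728875  0.66939464  1.70342911 -0.40385924  1.01312099
  0.08195407]
t 11.2 tcp [ 0.6475 -0.0656  0.0968] F [-0.9  0.3  0.3] op 0.0498
t 11.6 tcp [ 0.6474 -0.0656  0.0967] F [-0.5  0.7  4.6] op 0.0171
t 12.3 tcp [ 0.6468 -0.0652  0.1558] F [-0.4 -0.1 -1. ] op 0.0171
-0.47123889803846897 [-0.34726512  0.578398    0.72994434  1.68889621 -0.43548198  1.04347908
  0.05451737]
t 14.2 tcp [ 0.6335 -0.161   0.201 ] F [0.2 0.6 0. ] op 0.0173
```

View pics/z3.png

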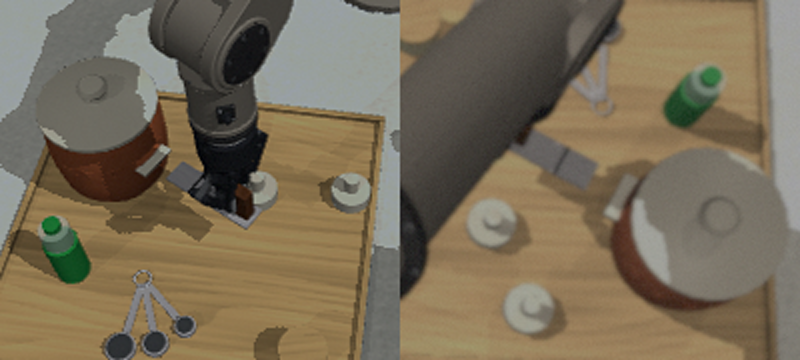

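```bash
cat > tip.py <<'E'
from mv import *
def tip(F,c0,ins=None):
    for n in F:
        im,d=F[n];P=cloud(n,d);X,Y,Z=[P[...,i] for i in range(3)];hsv=cv2.cvtColor(im,cv2.COLOR_BGR2HSV);S=hsv[...,1];V=hsv[...,2]
        q=P[...,:2]-c0; a=q@sd; b=q@np.array([-sd[1],sd[0]])
        m=(d>0)&(Z>0.1)&(Z<0.13)&(abs(a)<0.06)&(abs(b)<0.03)&(S<90)
        m&=(a<-0.016)
        for c in comps(m,40):
            p=P[c]; r=cv2.minAreaRect((p[:,:2]*1e3).astype(np.float32)); B=cv2.boxPoints(r)
            aa=a[c];bb=b[c]
            # plane fit for level
            A=np.c_[aa,bb,np.ones(len(aa))];k=np.linalg.lstsq(A,p[:,2],rcond=None)[0]
            print(n,'n',len(p),'rect',np.round(r[0],1),np.round(r[1],1),round(r[2],1),'z',np.median(p[:,2]).round(4),'slopes',k[:2].round(3),'a max',np.percentile(aa,[1,99]).round(4),'b',np.percentile(bb,[1,50,99]).round(4))
            for lo in np.arange(-0.06,-0.016,0.008):
                w=bb[(aa>=lo)&(aa<lo+0.008)]
                if len(w)>5: print('   a',round(lo,3),'b mid',((w.min()+w.max())/2).round(4),'w',np.ptp(w).round(4))
        m=(d>0)&(Z>0.1)&(Z<0.114)&(a>-0.018)&(a<0.01)&(abs(b)<0.04)&(S<70)&(V>90)
        for c in comps(m,20):
            print(n,'sill a',np.percentile(a[c],[1,50,99]).round(4),'b',np.percentile(b[c],[1,99]).round(4),'mid',b[c].mean().round(4),'z',np.median(Z[c]).round(4))
E
python3 - <<'E'
from tip import *
F={n:(np.load(n+'_3.npz')['im'],np.load(n+'_3.npz')['d']) for n in('scene','top')}
tip(F,SL)
E
```

```text
scene n 53 rect [ 588.2 -252.4] [14.3 35.1] 66.1 z 0.1157 slopes [-0.116 -0.027] a max [-0.0596 -0.0459] b [-0.016   0.0012  0.0184]
   a -0.06 b mid 0.0009 w 0.0351
   a -0.052 b mid 0.0014 w 0.0338
scene sill a [-0.0143 -0.0065  0.0023] b [-0.0271  0.0276] mid 0.0004 z 0.107
top n 110 rect [ 586.4 -252.8] [16.  36.3] 62.8 z 0.1169 slopes [-0.011 -0.027] a max [-0.0598 -0.0441] b [-0.0183 -0.001   0.0177]
   a -0.06 b mid -0.0003 w 0.0361
   a -0.052 b mid -0.0003 w 0.0363
top sill a [-0.0121 -0.0045  0.0046] b [-0.0291  0.0252] mid -0.0022 z 0.1074
```

```bash
python3 - <<'E'
from mv import *
nb=np.array([-sd[1],sd[0]])
z=env.get_state()['tcp_pos'][2]
p=SL-sd*(0.11-0.036+0.0)-nb*0.001
print(env.movel([*(SL-sd*0.125-nb*0.001),0.201],0.05,stop_force=8))
print(env.movel([*p,0.201],0.04,stop_force=8)); st()
look('4')
b=cv2.imread('pics/top_4.png')[160:260,340:460];a=cv2.imread('pics/scene_4.png')[160:260,140:260]
cv2.imwrite('pics/z4.png',cv2.resize(np.hstack([a,b]),None,fx=3.2,fy=3.2,interpolation=cv2.INTER_CUBIC))
E
```

```text
False
False
t 16.5 tcp [ 0.5959 -0.2325  0.2009] F [-0.1  0.5 -0.6] op 0.0172
```

View pics/z4.png

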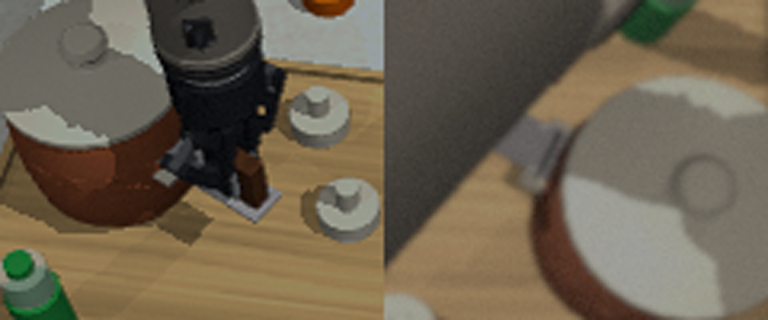

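```bash
python3 - <<'E'
from mv import *
im=cv2.imread('pics/top_4.png'); x0,y0=375,185
c=cv2.resize(im[y0:y0+45,x0:x0+60],None,fx=12,fy=12,interpolation=cv2.INTER_CUBIC)
c=np.clip(c*1.8,0,255).astype(np.uint8)
nb=np.array([-sd[1],sd[0]])
for a,col in((0,(0,255,0)),(-0.004,(255,255,0)),(-0.014,(255,0,255))):
    for b in(-0.022,0.022):
        u=proj('top',[*(SL+sd*a+nb*b),0.117]); cv2.circle(c,tuple(int(round((k-o+.5)*12)) for k,o in zip(u,(x0,y0))),3,col,-1)
cv2.imwrite('pics/z4b.png',c)
# profile along a
g=cv2.cvtColor(im,cv2.COLOR_BGR2GRAY).astype(np.float32)
for b in(-0.012,-0.006,0,0.006,0.012):
    A=np.arange(-0.026,0.008,0.002); uv=np.array([proj('top',[*(SL+sd*a+nb*b),0.117]) for a in A],np.float32)
    print(b,cv2.remap(g,uv[:,0].copy(),uv[:,1].copy(),cv2.INTER_LINEAR).ravel().astype(int))
print((A*1e3).round())
E
```

```text
-0.012 [96 95 96 94 95 95 96 97 95 90 83 73 73 78 74 61 46]
-0.006 [97 98 98 98 99 97 95 97 96 91 81 70 71 79 75 60 47]
0 [96 97 97 97 96 96 97 94 93 90 79 70 71 77 68 53 44]
0.006 [97 99 97 96 97 95 97 96 94 92 80 70 73 81 76 57 52]
0.012 [ 98  98  98 101 107 108 106 101  96  90  78  67  74  82  78  65  58]
[-26. -24. -22. -20. -18. -16. -14. -12. -10.  -8.  -6.  -4.  -2.  -0.
   2.   4.   6.]
```

View pics/z4b.png

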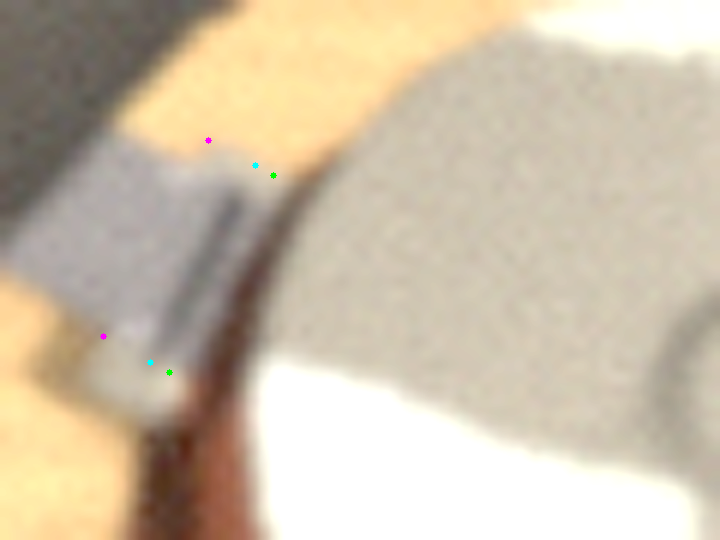

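```bash
python3 - <<'E'
from mv import *
nb=np.array([-sd[1],sd[0]])
p=SL-sd*(0.11-0.0405)-nb*0.001
print(env.movel([*p,0.201],0.02,stop_force=8)); st(); env.dwell(0.8)
look('5')
im=cv2.imread('pics/top_5.png'); x0,y0=375,185
c=cv2.resize(im[y0:y0+45,x0:x0+60],None,fx=12,fy=12,interpolation=cv2.INTER_CUBIC)
cv2.imwrite('pics/z5b.png',np.clip(c*1.8,0,255).astype(np.uint8))
g=cv2.cvtColor(im,cv2.COLOR_BGR2GRAY).astype(np.float32)
for b in(-0.012,-0.006,0,0.006,0.012):
    A=np.arange(-0.012,0.008,0.001); uv=np.array([proj('top',[*(SL+sd*a+nb*b),0.117]) for a in A],np.float32)
    print(b,cv2.remap(g,uv[:,0].copy(),uv[:,1].copy(),cv2.INTER_LINEAR).ravel().astype(int))
st()
E
```

```text
False
t 16.9 tcp [ 0.5935 -0.2371  0.201 ] F [ 0.1  0.2 -1. ] op 0.0168
-0.012 [97 98 97 96 97 96 96 96 96 91 86 80 70 61 52 45 40 40 40 39]
-0.006 [95 95 96 96 96 94 94 92 90 88 86 78 68 58 48 41 37 34 33 37]
0 [97 96 95 95 95 96 97 96 93 91 85 76 66 57 48 41 38 35 39 45]
0.006 [98 98 98 97 97 97 98 97 94 91 84 75 65 55 45 38 32 31 42 52]
0.012 [105 105 105 105 104 102 101  98  94  89  83  74  65  55  48  47  47  48
  52  57]
t 17.9 tcp [ 0.5937 -0.2368  0.201 ] F [ 1.  -0.2 -0.2] op 0.0174
```

View pics/z5b.png

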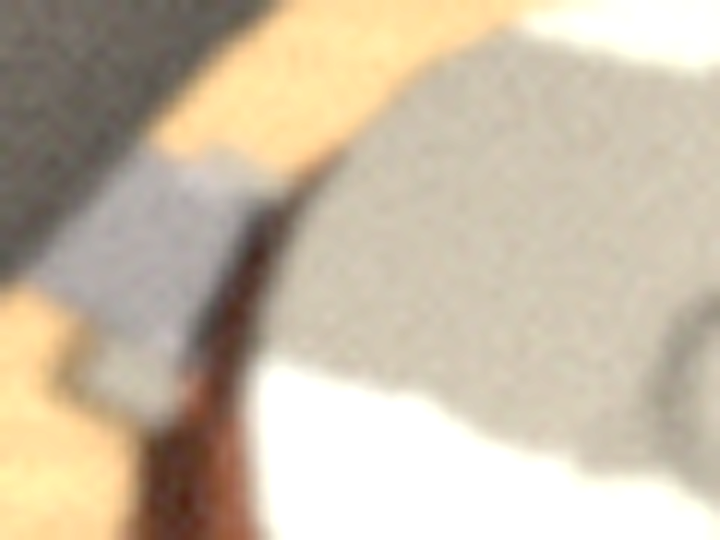

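The blade's dark line now meets the crock wall (crop at about (225,270)). I'll hold a little longer, withdraw, and place the gauge in the drawer.

```bash
cat >> mv.py <<'E'
def dr(x,y): return CH+cx*(-0.28+x)+cy*y
FZ=0.016
E
python3 - <<'E'
from mv import *
nb=np.array([-sd[1],sd[0]])
env.dwell(0.7)
print(env.movel([*(SL-sd*0.16-nb*0.001),0.201],0.06,stop_force=15))
s=st(); env.movel([*s['tcp_pos'][:2],0.27],0.15)
f=-0.47123889803846897+np.deg2rad(24.)
p=dr(0.045,0.04); print(p,kin.inverse_kinematics([*p,0.27],quat(f)))
env.reach([*p,0.27],quat(f))
env.movel([*p,FZ+0.034+G+0.004],0.12,stop_force=15); 
print(env.movel([*p,FZ+0.034+G-0.002],0.02,stop_force=5)); st()
env.grip(0.034); st()
env.movel([*p,0.27],0.2)
f,j=best([0.45,0.42,0.33],0.2); env.goto_joints(j); st()
measure(look('6'))
b=cv2.imread('pics/top_6.png')[60:260,60:260];a=cv2.imread('pics/scene_6.png')[170:370,310:510]
cv2.imwrite('pics/z6.png',cv2.resize(np.hstack([a,b]),None,fx=2,fy=2,interpolation=cv2.INTER_CUBIC))
E
```

```text
False
t 20.2 tcp [ 0.6345 -0.1567  0.201 ] F [ 0.1  0.1 -1. ] op 0.0168
[0.5218155  0.32024413] [-1.16087374  0.48224665  0.69552916  1.78131052 -0.35897185  1.00828158
 -0.37899006]
True
t 24.4 tcp [0.5227 0.3205 0.1046] F [ 0.3 -0.8  4.8] op 0.0171
t 24.7 tcp [0.5265 0.3202 0.1063] F [10.3 -0.9  6.2] op 0.0341
t 26.3 tcp [0.4493 0.4202 0.3292] F [ 0.1 -1.2  0.3] op 0.0339
scene W disc [ 0.4428 -0.1979] r 0.0289 z 0.0331 knob [ 0.4427 -0.1975  0.0605] 0.0634 31
scene W disc [ 0.546  -0.1507] r 0.0289 z 0.0331 knob [ 0.5458 -0.1509  0.0604] 0.0623 36
scene W disc [ 0.5288 -0.0106] r 0.0289 z 0.033 knob [ 0.5295 -0.01    0.0608] 0.0632 37
scene chest 0.0953 rect [755.  269.2] [341.7 243.8] 87.47097778320312
scene bar [0.4283 0.2851 0.0655] [433.6 285.1] [109.1  30.5] 86.76082611083984
scene front [0.0692 0.0821 0.0864] [472.3 283.4] [315.1  27.7] 89.43864440917969
scene front [0.0696 0.0735 0.0765] [522.9 321.2] [49.9 20.1] 89.94293212890625
scene lid z pct [0.1564 0.1758 0.1803 0.1846 0.2075 0.213 ]
 knob [ 0.5298 -0.372   0.2099] 158
 hull circ (array([ 0.52548372, -0.3742302 ]), np
[... 600 characters left out ...]
 z 0.0334 knob [ 0.4393 -0.1998  0.0616] 0.0648 69
top chest 0.0949 rect [754.2 266.8] [341.6 242.8] 86.98199462890625
top bar [0.4299 0.2834 0.0658] [439.5 282.7] [109.7  44.4] 87.00435638427734
top front [0.0705 0.074  0.0767] [520.6 319. ] [49.9 18.8] 87.50785064697266
top front [0.0742 0.0846 0.0874] [476.2 281.1] [315.5  30.5] 87.4025650024414
top lid z pct [0.1728 0.1777 0.1819 0.1856 0.2094 0.2145]
 knob [ 0.5219 -0.3744  0.2113] 320
 hull circ (array([ 0.52310905, -0.37600317]), np.float64(0.0835869578163165))
top sill [ 0.5634 -0.2941  0.1071] [0.1046 0.1071 0.1094] [ 563.9 -294.8] [16.1 56.4] 63.81620788574219 160
[[535.0, -290.0], [586.0, -315.0], [593.0, -300.0], [542.0, -275.0]]
```

View pics/z6.png

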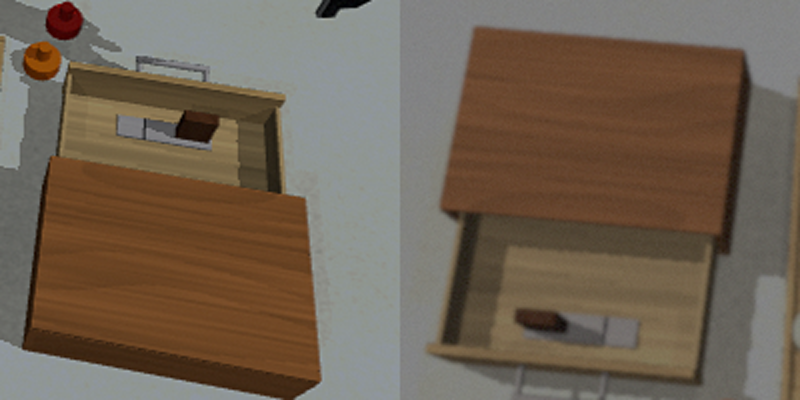

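View pics/scene_6.png

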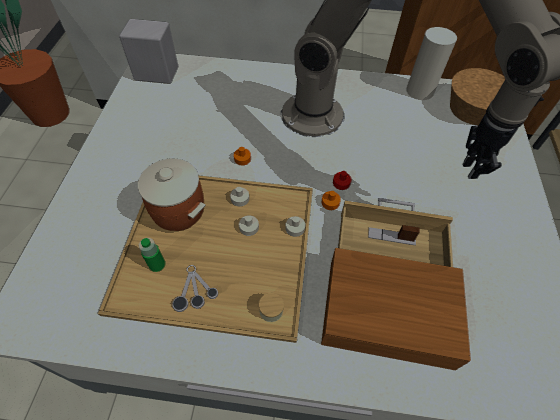

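The gauge lies flat in the drawer, with its handle at scene (408,231) and its blade flat at (385,236). Weights next, re-measuring before each pick.

```bash
cat > wt.py <<'E'
from mv import *
def weights(F):
    L={}
    for n in F:
        im,d=F[n];P=cloud(n,d);hsv=cv2.cvtColor(im,cv2.COLOR_BGR2HSV);X,Y,Z=[P[...,i] for i in range(3)]
        m=(d>0)&(hsv[...,1]<55)&(hsv[...,2]>90)&(Z>0.02)&(Z<0.09)&(X>0.35)&(Y<0.09)&(Y>-0.6);L[n]=[]
        for c in comps(m,100):
            q=P[c&(abs(Z-0.034)<0.004)]; kn=P[c&(Z>0.055)]
            if len(q)<50 or len(kn)<10: continue
            h=cv2.convexHull((q[:,:2]*1e3).astype(np.float32))[:,0]/1e3; cc,r=circ(h)
            if abs(r-0.029)<0.003: L[n].append((cc+kn[:,:2].mean(0))/2)
    out=[]
    for a in L['scene']:
        for b in L['top']:
            if np.linalg.norm(a-b)<0.012: out.append((a+b)/2)
    print({n:len(L[n]) for n in L},np.round(out,4).tolist()); return out
def park():
    f,j=best([0.45,0.42,0.33],0.2); env.goto_joints(j)
def carry(w,x,y,tag):
    phi=CY+np.pi/2
    f,j=best([*w,0.24],phi); print('j7',j[6]); env.goto_joints(j); env.grip(0.055)
    print(env.movel([*w,0.008+0.046+G],0.12,stop_force=12)); env.grip(0.0,70); s=st()
    if s['opening']<0.012: print('MISSED'); return
    env.movel([*w,0.27],0.15); st()
    p=dr(x,y); env.reach([*p,0.27],quat(f)); s=st()
    env.movel([*p,FZ+0.046+G+0.004],0.12,stop_force=15)
    print(env.movel([*p,FZ+0.046+G-0.003],0.02,stop_force=5)); st()
    env.grip(0.045); st(); env.movel([*p,0.3],0.2); park()
    F=look(tag); weights(F); st()
    b=F['top'][0][60:260,60:260];a=F['scene'][0][170:370,310:510]
    cv2.imwrite(f'pics/z{tag}.png',cv2.resize(np.hstack([a,b]),None,fx=2,fy=2,interpolation=cv2.INTER_CUBIC))
E
python3 - <<'E'
from wt import *
W=weights({n:camera(n) for n in('scene','top')})
W.sort(key=lambda a:-a[1])
carry(W[0],0.112,0.09,'7')
E
```

```text
{'scene': 3, 'top': 3} [[0.4413, -0.1988], [0.544, -0.1519], [0.5277, -0.0114]]
j7 -1.1379486472455411
False
t 30.1 tcp [ 0.528  -0.0112  0.1086] F [-2.2  1.5  6. ] op 0.0197
t 31.4 tcp [ 0.5272 -0.0112  0.2692] F [ 0.  -0.1 -3.1] op 0.0197
t 32.8 tcp [0.5921 0.364  0.2704] F [-0.6 -1.1 -2.3] op 0.02
True
t 34.5 tcp [0.5922 0.3669 0.1167] F [ 0.2 -0.5  4.2] op 0.0204
t 34.8 tcp [0.5907 0.3667 0.1149] F [-0.   0.9 -0.1] op 0.0452
{'scene': 2, 'top': 2} [[0.4411, -0.1988], [0.5442, -0.1517]]
t 37.2 tcp [0.4505 0.4195 0.3295] F [ 0.7 -0.3 -0.3] op 0.0451
```

View pics/z7.png

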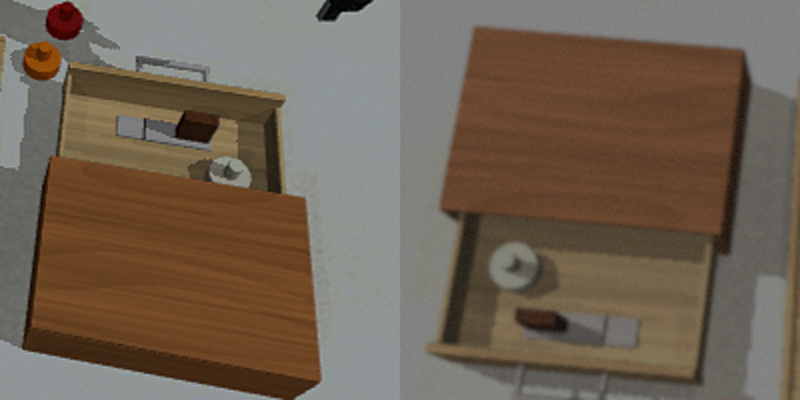

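The first weight stands upright (right panel about (513,265)) behind the gauge. On to the next.

```bash
python3 - <<'E'
from wt import *
W=weights({n:camera(n) for n in('scene','top')})
W.sort(key=lambda a:-a[1])
carry(W[0],0.112,0.0,'8')
E
```

```text
{'scene': 2, 'top': 2} [[0.4414, -0.1985], [0.5439, -0.1516]]
j7 -0.7151140221829508
False
t 41.4 tcp [ 0.5441 -0.1516  0.1086] F [-0.4  1.2  5.9] op 0.02
t 42.6 tcp [ 0.5435 -0.1513  0.2691] F [ 0.2 -0.7 -1.8] op 0.0194
t 44.2 tcp [0.587  0.2747 0.2703] F [ 0.2 -0.4 -2.2] op 0.0197
True
t 45.9 tcp [0.5875 0.277  0.1167] F [0.8 0.5 5. ] op 0.0195
t 46.2 tcp [0.5862 0.2769 0.1153] F [-0.4 -0.6 -0.9] op 0.0452
{'scene': 1, 'top': 1} [[0.441, -0.1988]]
t 48.5 tcp [0.4507 0.4189 0.3295] F [ 0.6 -0.7 -0.4] op 0.0453
```

View pics/z8.png

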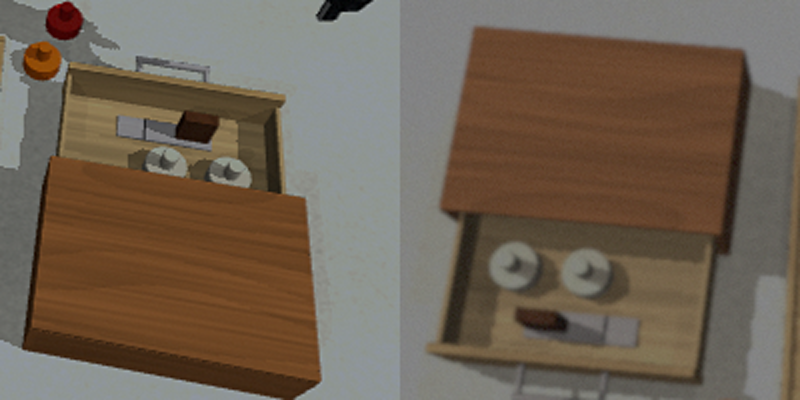

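Two weights now stand upright, at about (513,265) and (587,272) in the right panel. Now the third.

```bash
python3 - <<'E'
from wt import *
W=weights({n:camera(n) for n in('scene','top')})
W.sort(key=lambda a:-a[1])
carry(W[0],0.112,-0.09,'9')
E
```

```text
{'scene': 1, 'top': 1} [[0.441, -0.1988]]
j7 -1.0368141217504767
False
t 52.8 tcp [ 0.4413 -0.1988  0.1086] F [-2.3  0.6  6.3] op 0.0195
t 54.0 tcp [ 0.4405 -0.1986  0.2692] F [-0.6  0.4 -1.9] op 0.0203
t 55.5 tcp [0.5821 0.1845 0.2702] F [ 0.8 -0.9 -2.1] op 0.0198
True
t 57.2 tcp [0.583  0.1871 0.1167] F [ 0.9 -0.2  4.4] op 0.0196
t 57.6 tcp [0.5815 0.187  0.1155] F [-0.6  0.7 -0.2] op 0.0449
{'scene': 0, 'top': 0} []
t 59.9 tcp [0.4512 0.4183 0.3294] F [-1.  -0.5  0.2] op 0.0452
```

View pics/z9.png

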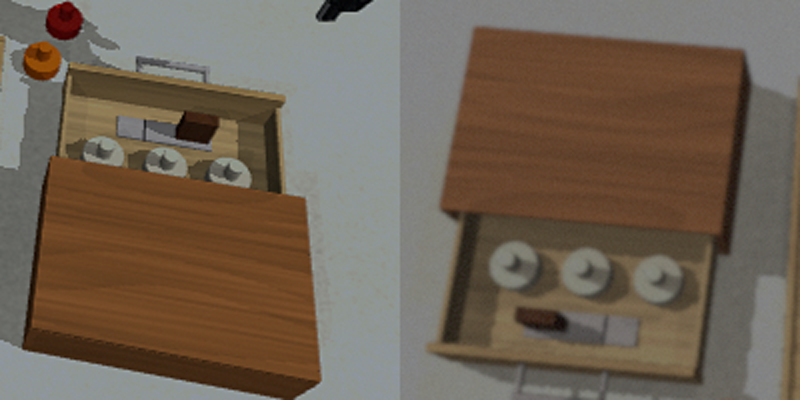

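View pics/top_9.png

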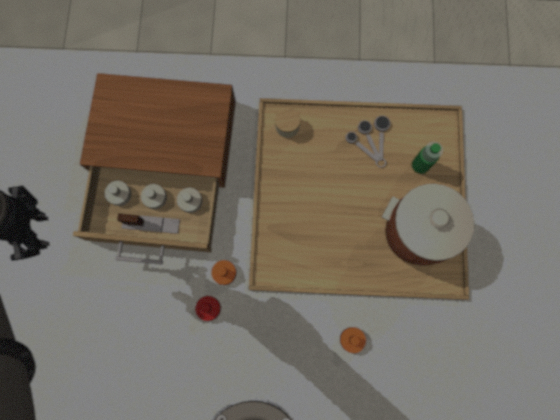

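View pics/scene_9.png

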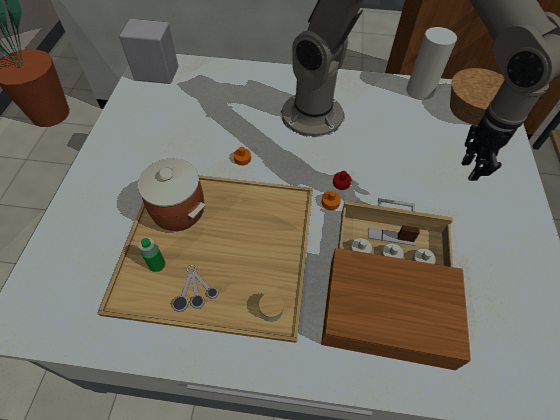

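All three weights stand upright beside the gauge, and the bystanders are where they were. Now shutting the drawer slowly by its bar.

```bash
python3 - <<'E'
from mv import *
p=np.array([0.4238,0.2856])
f,j=best([*p,0.25],CY); env.goto_joints(j); env.grip(0.034)
print(env.movel([*p,0.062+G],0.1,stop_force=12)); st()
env.grip(0,60); st()
q=p+cx*0.148
print(env.movel([*q,0.062+G],0.05,stop_force=20)); st()
q=p+cx*0.166
print(env.movel([*q,0.062+G],0.02,stop_force=25)); st()
env.grip(0.034); s=st()
env.movel([*s['tcp_pos'][:2],0.3],0.2)
f,j=best([0.45,0.42,0.33],0.2); env.goto_joints(j); st()
measure(look('10'))
b=cv2.imread('pics/top_10.png')[60:260,60:260];a=cv2.imread('pics/scene_10.png')[170:370,310:510]
cv2.imwrite('pics/z10.png',cv2.resize(np.hstack([a,b]),None,fx=2,fy=2,interpolation=cv2.INTER_CUBIC))
E
```

```text
False
t 62.3 tcp [0.4241 0.2858 0.1165] F [-0.2 -0.5  0.8] op 0.0342
t 62.7 tcp [0.4242 0.2858 0.1165] F [-0.4 -0.2  7.1] op 0.0076
False
t 65.8 tcp [0.5717 0.2781 0.1166] F [-0.9 -1.   5.5] op 0.0081
True
t 66.6 tcp [0.5839 0.2776 0.1167] F [-1.6 -0.2  5.5] op 0.0082
t 66.9 tcp [0.5836 0.2773 0.1157] F [-0.   0.5  0.2] op 0.0344
t 68.8 tcp [0.451  0.4187 0.3294] F [ 0.9 -0.2 -0.1] op 0.0338
scene chest 0.0953 rect [749.9 269.5] [340.8 252.7] 87.10902404785156
scene bar [0.5886 0.2771 0.0655] [595.3 277.5] [110.1  34. ] 86.82254028320312
scene front [0.083  0.0853 0.0874] [627.  273.5] [312.1   9.7] 87.00716400146484
scene lid z pct [0.1558 0.1759 0.1802 0.1846 0.2073 0.2132]
 knob [ 0.5299 -0.3719  0.2102] 157
 hull circ (array([ 0.52607145, -0.37382968]), np.float64(0.08361563167857707))
scene sill [ 0.5664 -0.2939  0.1066] [0.1041 0.1067 0.1086] [ 565.6 -293.6] [17.2 54.7] 60.16592025756836 88
[[538.0, -287.0], [585.0, -315.0], [594.0, -300.0], [546.0, -273.0]]
top chest 0.0949 rect [748.3 267.9] [342.8 254.8] 87.06123352050781
top bar [0.5883 0.2738 0.0654] [597.5 275.2] [110.   44.6] 89.92093658447266
top front [0.0722 0.084  0.0872] [630.6 270.1] [ 45.2 338.5] 2.0551090240478516
top lid z pct [0.173  0.1777 0.1818 0.1858 0.2094 0.2141]
 knob [ 0.522  -0.3744  0.2113] 320
 hull circ (array([ 0.52298876, -0.37595135]), np.float64(0.08350894484074768))
top sill [ 0.5638 -0.2938  0.1076] [0.1049 0.1075 0.1103] [ 564.  -294.3] [15.4 55.6] 64.26546478271484 150
[[536.0, -289.0], [586.0, -313.0], [592.0, -299.0], [542.0, -275.0]]
```

View pics/z10.png

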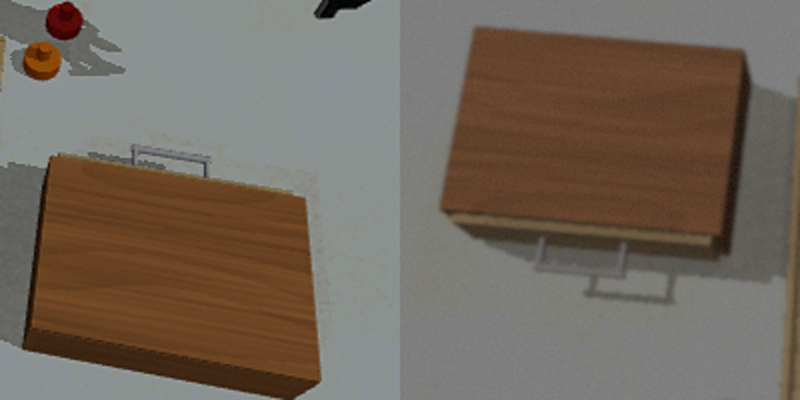

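```bash
python3 - <<'E'
from mv import *
job.job_done(); st()
E
```

```text
the job is handed in; nothing more can be done
the job is handed in; nothing more can be done
```

The job is done and handed in at about 69 s of robot time; no verdict was reported.

**What I did:**
1. Pulled the drawer open by its bar to the stop.
2. Picked up the gauge by its handle and slid it level into the vent slot until the dark line met the crock's wall. I held it there about 1.7 s and drew it straight out.
3. Laid the gauge flat in the drawer, with all three white weights upright behind it.
4. Pushed the drawer shut until it met the stop at 25 N.

**Last checks:**
- **Before shutting:** Both views showed the gauge flat and all three weights upright. No white weight was left on the tray.
- **After shutting:** The bar had moved 160 mm, which is the drawer's full travel. The front panel stands about 10–12 mm proud of the chest, which I take to be how it is built. I didn't see inside the drawer after it was shut.
- **Bystanders and look-alikes:** The grinder, salt cellar, spoons and the orange and red look-alikes were not touched. They looked unmoved in the pictures taken just before the drawer was shut.

**What disagreed or went less than cleanly:**
- The two cameras differed by about 3 mm in x, so I used the average of the two.
- I set the insertion depth from the top view of the line, so it is good to about 1–2 mm.
- When I let go of the gauge there was a side force of about 10 N, probably a finger brushing the drawer's front panel. The gauge stayed in place.
- I saw no sign that any weight was knocked aside.

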